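# Isolate the conveyor and post the warning plate

## Task

A fitter is about to open up the belt conveyor beside the packing bench, so isolate it: first turn the big isolator handle on the sloping face of the grey console fully from on to off, a quarter turn anticlockwise. Then take the large warning plate out of the plywood rack and slide it edgewise, upright and fully home, into the sheet-metal pocket on top of the console. Let go of both, and leave everything else on the bench where it stands.

Things in the scene. Friction and masses are not known exactly. Their poses are not given: they have to be found in the camera images.
- console: Grey sheet-steel desk console, fixed, 260 mm wide (y), 200 deep (x), 45 high at the front (-x, which looks to the robot's left), 120 at the back. Origin: centre of its underside; x to its back, y to its left, z up. Its face slopes up at 30 degrees to a flat top 70 mm deep. The isolator stands right of the middle of the face; at the left are a lamp and two push buttons, under 11 mm high.
- isolator (a joint): Isolator handle's angle (rad), anticlockwise positive seen facing the face: 0 = ON, nose straight up the slope; 1.571 = OFF, nose across to the console's left (its +y). It starts ON. Snap action: a spring pulls it to the nearer of these two rests (which are hard stops) with 0.2 to 0.3 N m; the tipping point is 0.785.
- handle_grip (a point): Where to grip the isolator handle, a black bar: on its turning axis, 36 mm out from the sloping face; turns with it. z: the axis, out of the face (30 degrees from vertical, leaning to the console's front); x: along the bar to its pointed nose. Bar 18 mm wide (y), flat sides, from x = -38 to +46, from 25 mm below to 14 above this point. Under it a 48 mm collar, top 26 mm below this point.
- warning_center (a point): Centre (half-way up) of the loose warning plate, 0.08 to 0.17 kg: white plastic, 90 mm wide (y), 110 tall (z), 5 thick (x), a barred-ring sign on both faces (either may face front). A grey rail along its top edge is the grip (see warning_rail). Lower edge 55 mm below this point, its corners bevelled 6 mm. It starts upright in either slot of the rack.
- pocket (a point): Centre of the inner floor of the sheet-metal pocket on the console's flat top, 123 mm above the bench; axes as the console's. Inside 9 mm thick (x), 98 wide (y), 40 deep, open upwards. Both long walls end in flared lips that widen the mouth to about 24 mm and end 51 mm above this point. With the plate home, its centre is 55 mm above this point.
- warning_rail (a point): Centre of the grey grip rail along the warning plate's top edge: 12 mm thick (x), 90 long (y), 18 high (z). It lies 46 mm above the plate's centre; axes as the plate's.
- rack: Plywood rack, fixed to the bench, 170 mm (x) by 120 mm (y), origin at the centre of its underside. Its slots run along y at x = -40 and +40 mm, each 8 mm wide, with floor 12 mm and walls 48 mm above the bench.
- marker_center (a point): Centre of the small white marker plate with an arrow, 55 mm wide, 80 mm tall, with a grey rail like the large plate's; it stands in the rack's other slot. Leave it there.
- oil_filter: Blue oil filter, standing, 66 mm diameter, 102 mm tall; origin under its centre. Leave alone.
- tape_roll: Roll of brown packing tape lying flat, 96 mm diameter, 45 mm high; origin under its centre. Leave alone.
- bolt_bin: Loose blue bin of bolts, 100 x 160 x 72 mm; origin under its centre. Leave alone.
- carton: Small cardboard carton, 85 x 115 x 75 mm; origin under its centre. Leave alone.
- cleaner: Spray can, standing, 58 mm diameter, 190 mm tall; origin under its centre. Leave alone.
- spanner: Spanner lying flat, 190 mm long; origin under its centre. Leave alone.
- reader: Hand-held bar-code reader lying on its side, about 150 mm long and 60 mm high; origin under its head. Leave alone.
Not all that is in view belongs to the job. What is shaped like the part that bears warning_center but blue or red is not meant.

How it is judged:
By the outcome, as a careful person would: the job done as asked, in the order asked, and still so for the second after the job is handed in, with the robot touching nothing.
It also fails if it takes over 64 s, if anything falls off the work surface, if the arm or the gripper's body presses on something with over 40 N, if the wrist force passes 120 N, or if a joint passes its speed limit or range.

## Robot

A 6-joint arm with a two-finger parallel gripper is mounted at the origin on the work surface. World frame = base frame: x ahead of the robot, y to its left, z up, the work surface at z = 0. Lengths are in m, angles in rad, forces in N, time in s.
With the tool pointing down it reaches from about 0.35 to 0.775 m from the base axis. Payload 5.5 kg.
Tool frame: the origin (TCP) lies midway between the tips of the shut fingers; the grasp point (between the pads) lies grip_point_offset behind it (grip_point_offset is the distance from the TCP to the grasp point, in m); z points along the fingers, y is the direction in which the jaws open and shut (so a half turn about z gives the same grasp; the last joint's range is limited). The gripper opens to 85 mm and grips with 20 to 120 N. Pads are 22 mm wide; open, the fingers measure 114 mm over their backs; the gripper's body (76 mm by 85 mm) begins 54 mm behind the grasp point. The pads swing forward as they close: fully open they stand 13 mm farther back than shut.
Start: joints at [1.158, 0.313, 0.046, 1.304, 0, 1.431], TCP at [0.155, 0.554, 0.231] pointing down, gripper open.
Joint ranges: [-2.76, 2.76], [-0.86, 1.69], [-1.03, 1.26], [-2.2, 2.34], [-1.47, 1.5], [-3.14, 3.14]. Speed limits (rad/s): [2.57, 2.57, 3.14, 3.14, 3.14, 3.14].

## Interface

Orientations are given as a unit quaternion [w, x, y, z].
In Python, from workcell import * gives the robot as it stands.
- The arm moves only by the tool send_rows, never from a script. Its argument "series" is one flat list of numbers, 7 for each row, row after row: the shift along the tool's x, y, z in cm, then the turn, a rotation vector about the tool's x, y, z in degrees, then the opening, from 0 (shut) to 1 (fully open). A call has 1 to 10 rows; each row is the pose to reach, as a shift and turn from the pose commanded when the call began, along the tool's axes at that moment; what a row does not reach only later rows make up. A row lasts 1/12 s, in which the tool goes at most 41.7 mm and 7.16 degrees, less where a joint would pass 70% of its speed; a pose out of reach is approached as far as the arm can. A call with a gripper value outside its range is refused whole. The fingers move at their own pace and stop on an object; "newtons" is the grip in N (left out, the last holds). Time passes only in rows, so rows that repeat a pose let the fingers close. It gives the time, the measured TCP pose, the force and the opening at its end, in the units of the state.
- get_state(): the state, without advancing time (a new reading comes with each control period).
- read_camera(name): name is "side" or "top" or "wrist"; returns the picture (420x560x3 uint8, blue, green, red); there is no depth.
- camera_info(name): a dict with "K" (3x3 intrinsics, pixels), "D" ([k1, k2, p1, p2, k3] as OpenCV has them; the pictures are not rectified), "xyz" and "attitude" of the camera in the world. Camera axes: x right, y down, z forward; pixel columns grow to the right and rows downward; lengths in m; the calibration is good to about 2 mm. A picture is of the moment at which its call begins: read the wrist's pose just before it. camera_info takes no time and is no camera call; for the wrist camera it gives the pose at the moment of the call.
- hand_in(): hands the job in, once; it reports no verdict.
Trained networks look in the newest picture that a camera, given by its name, has taken for a name from the list of things; names that differ only in an ending like _2 or _b are one class to them, and where a whole thing is asked for, a point or a joint stands for the part that bears it (a point fixed in the world has none). Each returns a list of dicts, best first, with "p" (0 to 1); they miss things now and then, are a little off and sometimes report something else, mostly with a low value. They report only what shows in the picture. A call takes as long as a camera call. They do not tell look-alikes from the thing itself.
- silhouettes(camera, label): "pixels" (420x560 bool, what is visible of it) and "box" ([left, top, width, height] in pixels, round what is visible of it).
The state is a dict: "clock": time; "joint_pos": joint angles; "qvel": joint speeds; "tau": joint torques, N m; "tcp_pos": TCP position; "orientation": TCP orientation; "wrist_force": force on the tool from outside, world axes, zero at the start; "ft_torque": the same for the moment, N m; "finger_gap": finger opening in m.
Only numpy, scipy, OpenCV 4.12 (cv2) and the standard library are available. Lean on these libraries where they do the work, as an engineer would, in place of code of your own. Each camera call takes 0.05 s, during which the arm holds its last target. There are 200 camera calls.

## Working session

There is one attempt and no reset: what is moved stays moved. The work goes in short steps, Python scripts to look and compute and a tool call to move; the robot and the scene stay as the last step left them, time stands still between calls to the robot, and variables do not carry over. Pictures are saved under pics/ and viewed, about 8 in all and at most 12, crops included, and the job is handed in when it is done.

Besides the shell and the picture viewer there is one more tool, called after ">>>" by a JSON object that holds its "name" and its "arguments". send_rows: Moves the arm, as the interface text tells. Its arguments: {"type":"object","properties":{"series":{"type":"array"},"newtons":{"type":"number"}},"required":["series"]}

```bash
mkdir -p pics; ls
python3 - <<'E'
from workcell import *
import cv2,numpy as np
for c in ("side","top"):
    im=read_camera(c); cv2.imwrite(f"pics/{c}0.png",im)
    i=camera_info(c); print(c,i)
    for l in ("console","isolator","warning_center","marker_center","rack","pocket"):
        try:
            for r in silhouettes(c,l)[:3]: 
                ys,xs=np.nonzero(r["pixels"]); print(l,round(r["p"],2),r["box"],xs.mean().round(1),ys.mean().round(1))
        except Exception as e: print(l,e)
s=get_state(); print(s); print([k for k in globals() if 'grip' in k], globals().get('grip_point_offset'))
a=cv2.imread("pics/side0.png");b=cv2.imread("pics/top0.png")
E
```

```text
pics
side {'K': array([[533.02483598,   0.        , 284.22767364],
       [  0.        , 533.02483598, 207.67651977],
       [  0.        ,   0.        ,   1.        ]]), 'D': array([-0.09511732,  0.        ,  0.        ,  0.        ,  0.        ]), 'xyz': array([-0.34170356, -0.81513719,  1.22852458]), 'attitude': array([-0.36580542,  0.83734128, -0.3741903 ,  0.15820111])}
console 0.84 [195.9, 165.6, 99.6, 76.5] 245.8 199.2
isolator 0.68 [213.0, 173.2, 16.5, 11.7] 221.7 179.4
isolator 0.37 [281.5, 199.8, 16.6, 35.6] 290.1 218.3
warning_center 0.66 [363.8, 248.3, 18.3, 45.1] 370.9 271.0
warning_center 0.61 [254.2, 229.9, 8.1, 44.5] 258.0 249.8
warning_center 0.59 [277.7, 265.3, 18.7, 50.9] 286.9 290.1
marker_center 0.54 [322.0, 236.8, 13.7, 17.0] 331.0 244.4
rack 0.61 [286.1, 239.8, 68.8, 54.8] 321.2 268.7
pocket 0.97 [196.7, 164.6, 98.3, 76.8] 245.8 199.1
top {'K': array([[434.19006474,   0.        , 276.72347992],
       [  0.        , 434.19006474, 211.56347973],
       [  0.        ,   0.        ,   1.        ]]), 'D': array([0.00633273, 0.        , 0.        , 0.        , 0.   
[... 681 characters left out ...]
lock': 0.7, 'joint_pos': array([ 1.15839033e+00,  3.13141905e-01,  4.61188637e-02,  1.30361491e+00,
       -1.64974781e-05,  1.43116919e+00]), 'qvel': array([-0.00016269,  0.00024341, -0.00012001, -0.00088996, -0.00037111,
        0.00032675]), 'tau': array([ 7.71218788e-05, -4.80286682e+01,  2.98751307e+01, -3.40185570e-04,
       -1.02895010e-04, -1.21791831e-05]), 'tcp_pos': array([0.15495641, 0.55377147, 0.23136399]), 'orientation': array([2.95177432e-05, 1.35966967e-01, 9.90713368e-01, 7.39444301e-05]), 'wrist_force': array([-0.19920931,  0.8287539 ,  1.58263864]), 'ft_torque': array([ 0.0028842 , -0.02452187,  0.02144114]), 'finger_gap': 0.0852190076045782}
['grip_point_offset'] 0.0187
```

View pics/side0.png

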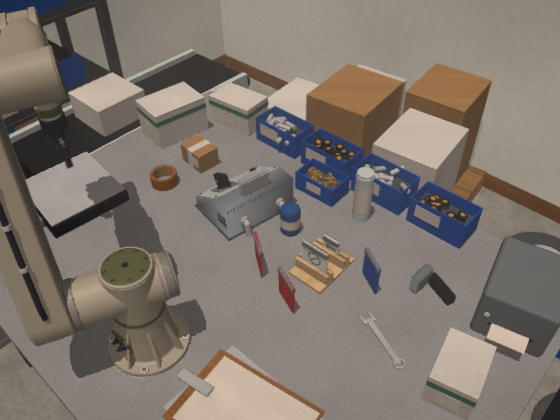

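View pics/top0.png

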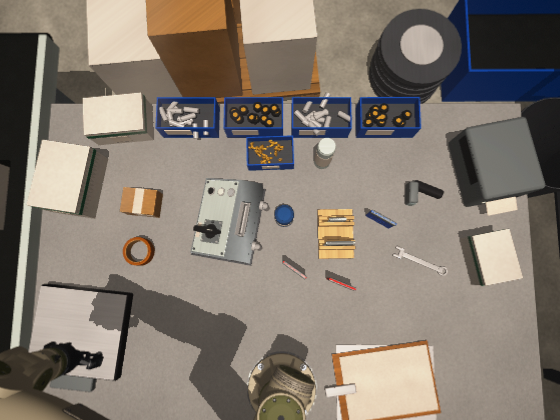

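The side view shows the console at about (245,200) and the rack at (321,265), holding two white plates. Blue (372,270) and red (258,250 and 287,290) look-alikes stand loose. In the top view the console is at (229,220) with the handle at (207,230), its nose pointing right, and the rack is at (336,233). The lower slot at (339,243) holds the wider rail and the upper slot at (336,219) the narrower one.

```bash
cat > h.py <<'E'
from workcell import *
import cv2,numpy as np
from scipy.spatial.transform import Rotation as R
from scipy.optimize import minimize,least_squares
def rot(q): return R.from_quat(np.r_[q[1:],q[0]])
def ray(ci,px):
    u=cv2.undistortPoints(np.array(px,float).reshape(-1,1,2),ci["K"],np.array(ci["D"])).reshape(-1,2)
    return rot(ci["attitude"]).apply(np.c_[u,np.ones(len(u))])
def onz(ci,px,z):
    d=ray(ci,px); return ci["xyz"]+d*((z-ci["xyz"][2])/d[:,2])[:,None]
def proj(ci,P):
    q=rot(ci["attitude"]).inv().apply(np.atleast_2d(P)-ci["xyz"])
    return cv2.projectPoints(q,np.zeros(3),np.zeros(3),ci["K"],np.array(ci["D"]))[0].reshape(-1,2)
E
python3 - <<'E'
from h import *
t=camera_info("top");im=cv2.imread("pics/top0.png")
a=cv2.resize(im[165:275,175:285],None,fx=5,fy=5,interpolation=cv2.INTER_CUBIC)[:550,:400+0] if 0 else cv2.resize(im[170:270,182:272],None,fx=4.4,fy=5.5,interpolation=cv2.INTER_CUBIC)
b=cv2.resize(im[200:265,305:370],None,fx=6,fy=6,interpolation=cv2.INTER_CUBIC)
o=np.zeros((550,800,3),np.uint8);o[:,:a.shape[1]]=a;o[:390,400:790]=b;cv2.imwrite("pics/crop1.png",o)
print("handle",onz(t,[[206.4,229.6]],.13),"rail lower",onz(t,[[339,243],[335.5,219.1]],.12))
print("console",onz(t,[[229,220]],.09), "rack",onz(t,[[334.4,233]],.05))
w=camera_info("wrist");s=get_state()
T=rot(s["orientation"]);print("cam in tool",T.inv().apply(w["xyz"]-s["tcp_pos"]),(T.inv()*rot(w["attitude"])).as_matrix().round(3));print(w["K"],w["D"]);print(T.as_matrix().round(3))
E
```

```text
handle [[0.50851844 0.24226841 0.13      ]] rail lower [[ 0.46884007 -0.17922702  0.12      ]
 [ 0.54522359 -0.16912981  0.12      ]]
console [[0.54458578 0.17612454 0.09      ]] rack [[ 0.50728192 -0.17302672  0.05      ]]
cam in tool [ 6.72058248e-02  1.17865568e-04 -1.42717759e-01] [[ 0.001 -0.964 -0.265]
 [ 1.     0.001  0.001]
 [-0.    -0.265  0.964]]
[[331.52922674   0.         286.8462844 ]
 [  0.         331.52922674 210.37500017]
 [  0.           0.           1.        ]] [-0.06602812  0.          0.          0.          0.        ]
[[-0.963  0.269  0.   ]
 [ 0.269  0.963  0.   ]
 [-0.     0.    -1.   ]]
```

View pics/crop1.png

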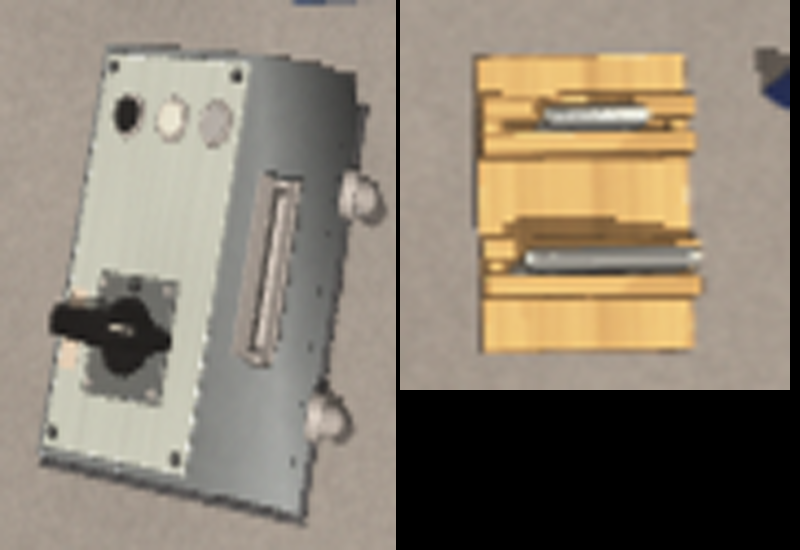

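The wider grey rail at top-view (339,243), in the rack's lower slot, is the white warning plate: about 28 px at z≈0.12 is 90 mm. The rail in the upper slot at (336,219) is the narrower marker. The red plates at (292,268) and (341,283) and the blue one at (381,217) are ruled out by colour. Next I fit the poses.

```bash
cat >> h.py <<'E'
s3=np.tan(np.pi/6)
CB=np.array([[x,y,z] for y in(-.13,.13) for x,z in((-.1,0),(-.1,.045),(.03,.12),(.1,.12),(.1,0))])
def W(p,P): # pose x,y,yaw
    return R.from_euler('z',p[2]).apply(P)+[p[0],p[1],0]
E
python3 - <<'E'
from h import *
ims={c:cv2.imread(f"pics/{c}0.png") for c in("top","side")}
ci={c:camera_info(c) for c in ims}; m={}
for c in ims:
    read_camera(c); r=silhouettes(c,"console"); m[c]=r[0]["pixels"]
def mask(c,p,S=4):
    k=np.zeros((420*S,560*S),np.uint8)
    cv2.fillConvexPoly(k,cv2.convexHull((proj(ci[c],W(p,CB))*S+S/2).astype(np.int32)),1)
    return k
def cost(p):
    t=0
    for c in ims:
        k=mask(c,p); M=cv2.resize(m[c].astype(np.uint8),None,fx=4,fy=4,interpolation=0)
        t+=1-(k&M).sum()/(k|M).sum()
    return t
best=min((minimize(cost,[.54,.17,y],method="Nelder-Mead",options=dict(initial_simplex=[[.54,.17,y],[.56,.17,y],[.54,.19,y],[.54,.17,y+.08]])) for y in(-1.75,-1.65)),key=lambda r:r.fun)
p=best.x;print("console",p,np.degrees(p[2]),best.fun)
e=onz(ci["top"],[[246.1,202],[239.3,236],[242.7,219.1]],.174);print("pocket ends",e,np.hypot(*(e[0]-e[1])[:2]),"yaw",np.degrees(np.arctan2(*(e[0]-e[1])[1::-1]))-90)
print("pocket in console frame",R.from_euler('z',-p[2]).apply(e[2]-[p[0],p[1],0]))
# handle: ray with plane at offset
n=R.from_euler('z',p[2]).apply([-.5,0,np.sqrt(.75)]); p0=W(p,np.array([[.03,0,.12]]))[0]
for c,px in(("top",[206.4,229.6]),("side",[221.7,179.4])):
    d=ray(ci[c],[px])[0]
    for off in(.036,.045):
        X=ci[c]["xyz"]+d*((p0+n*off-ci[c]["xyz"])@n)/(d@n); print("handle",c,off,X,R.from_euler('z',-p[2]).apply(X-[p[0],p[1],0]))
# rack lower rail ends (crop coords ->image)
f=lambda x,y:[305+(x-400)/6-.5,200+y/6-.5]
L=onz(ci["top"],[f(526,258),f(700,257)],.119);print("rail",L,np.hypot(*(L[0]-L[1])[:2]),L.mean(0))
Lr=onz(ci["top"],[f(476,55),f(686,55),f(693,352),f(480,352)],.03);print("rackcorners",Lr)
# overlay
o=[]
for c in ims:
    k=cv2.resize(ims[c],None,fx=4,fy=4,interpolation=cv2.INTER_CUBIC)
    P=(proj(ci[c],W(p,CB))*4+2).astype(int)
    for a in(0,5): cv2.polylines(k,[P[a:a+5]],True,(0,0,255),1)
    for a in range(5): cv2.line(k,tuple(map(int,P[a])),tuple(map(int,P[a+5])),(0,0,255),1)
    u,v=(230,220) if c=="top" else (245,200)
    o.append(k[4*v-200:4*v+200,4*u-195:4*u+195])
cv2.imwrite("pics/ov.png",np.hstack(o))
E
```

```text
console [ 0.54721138  0.18588882 -1.73259498] -99.27038002802233 0.1571568017869298
pocket ends [[0.59062713 0.11325122 0.174     ]
 [0.48478059 0.1323741  0.174     ]
 [0.53709944 0.1228611  0.174     ]] 0.1075600933807482 yaw -100.2409388579752
pocket in console frame [6.38334837e-02 1.73495812e-04 1.74000000e-01]
handle top 0.036 [0.51016018 0.24520778 0.11389424] [-0.05257549 -0.04612318  0.11389424]
handle top 0.045 [0.50896525 0.24306838 0.12561673] [-0.05027154 -0.04695787  0.12561673]
handle side 0.036 [0.49142487 0.22038072 0.12978346] [-0.02505455 -0.06061432  0.12978346]
handle side 0.045 [0.47134601 0.19542415 0.15626373] [ 0.00281063 -0.07641059  0.15626373]
rail [[ 0.47026897 -0.13659434  0.119     ]
 [ 0.47129591 -0.22843004  0.119     ]] 0.0918414418224824 [ 0.47078244 -0.18251219  0.119     ]
rackcorners [[ 0.5924378  -0.1175174   0.03      ]
 [ 0.59289281 -0.23687044  0.03      ]
 [ 0.42466351 -0.23769738  0.03      ]
 [ 0.423932   -0.11861989  0.03      ]]
```

View pics/ov.png

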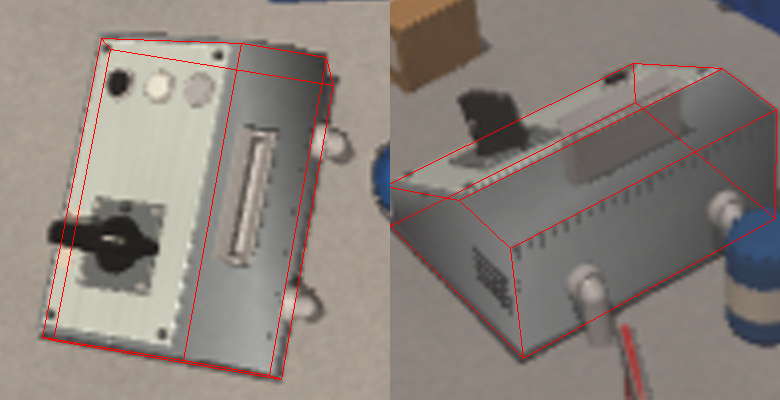

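The wireframe matches both views. The pocket comes out at console x=0.064, y≈0, which is mid flat top. The handle grip is at about (.510,.245,.114), with its base square at mid face. The rail measures 92 mm against 90 mm, and the rack 120×170. I'll compute the approach next.

```bash
cat >> h.py <<'E'
CYAW=np.radians(-99.3)
cx=np.array([np.cos(CYAW),np.sin(CYAW),0]);n=-.5*cx+np.array([0,0,np.sqrt(.75)])
def frame(x,z): return R.from_matrix(np.c_[x,np.cross(z,x),z])
RA=frame(-(np.sqrt(.75)*cx+np.array([0,0,.5])),-n)
def go(P,Rt):
    s=get_state();T=rot(s["orientation"])
    print("row cm/deg",(T.inv().apply(np.array(P)-s["tcp_pos"])*100).round(2),np.degrees((T.inv()*Rt).as_rotvec()).round(1))
E
python3 - <<'E'
from h import *
t=camera_info("top")
p=[.5472,.1859,CYAW]
d=ray(t,[[211.6,230.8]])[0];p0=W(p,np.array([[.03,0,.12]]))[0];X=t["xyz"]+d*((p0-t["xyz"])@n)/(d@n);print("foot",X,"grip",X+.036*n)
G=np.array([.510,.245,.114]); go(G+.12*n,RA); print(RA.as_matrix().round(2))
E
```

```text
foot [0.50986538 0.23433047 0.07856908] grip [0.51277425 0.25209387 0.10974599]
row cm/deg [-41.85 -14.21   1.34] [ 21.9 -24.4  81.6]
[[ 0.14  0.99 -0.08]
 [ 0.85 -0.16 -0.49]
 [-0.5  -0.   -0.87]]
```

>>> {"name": "send_rows", "arguments": {"series": [-42, -14, 1.3, 22, -24.5, 81.5, 1, -42, -14, 1.3, 22, -24.5, 81.5, 1, -42, -14, 1.3, 22, -24.5, 81.5, 1, -42, -14, 1.3, 22, -24.5, 81.5, 1, -42, -14, 1.3, 22, -24.5, 81.5, 1, -42, -14, 1.3, 22, -24.5, 81.5, 1, -42, -14, 1.3, 22, -24.5, 81.5, 1, -42, -14, 1.3, 22, -24.5, 81.5, 1, -42, -14, 1.3, 22, -24.5, 81.5, 1, -42, -14, 1.3, 22, -24.5, 81.5, 1]}}

```text
clock: 1.73
tcp_pos: [0.5013, 0.3195, 0.2193]
orientation: [0.142, 0.65, 0.728, -0.167]
wrist_force: [0.2, 0.7, 0.9]
finger_gap: 0.0852
```

Run:
```python
from h import *
s=get_state();print(s["clock"],s["tcp_pos"],s["joint_pos"].round(2),s["wrist_force"].round(1))
G=np.array([.511,.248,.112]); go(G+.09*n,RA)
```

```text
1.7333 [0.50133246 0.31945852 0.21927107] [ 0.61  0.61  0.39  1.63 -0.35  2.11] [0.2 0.7 0.9]
row cm/deg [-1.38  1.58  3.79] [ 4.  -4.3 14.9]
```

>>> {"name": "send_rows", "arguments": {"series": [-1.4, 1.6, 3.8, 4, -4.3, 15, 1, -1.4, 1.6, 3.8, 4, -4.3, 15, 1, -1.4, 1.6, 3.8, 4, -4.3, 15, 1, -1.4, 1.6, 3.8, 4, -4.3, 15, 1]}}

```text
clock: 2.07
tcp_pos: [0.5177, 0.2924, 0.1875]
orientation: [0.166, 0.736, 0.626, -0.199]
wrist_force: [0.6, 0.6, -0.5]
finger_gap: 0.0852
```

Run:
```python
from h import *
s=get_state();w=camera_info("wrist");im=read_camera("wrist")
print(s["tcp_pos"],s["joint_pos"].round(2))
G=np.array([.511,.248,.112]); go(G-.0187*n,RA)
bx=np.sqrt(.75)*cx+np.array([0,0,.5]);by=np.cross(n,bx)
P=[G+a*bx+b*by+c*n for a,b,c in((0,0,.014),(.046,0,.014),(-.038,.009,.014),(-.038,-.009,.014),(-.038,.009,-.025))]
for q in proj(w,P): cv2.circle(im,tuple(map(int,q)),3,(0,0,255),-1)
print(proj(w,P).round(0))
cv2.imwrite("pics/w1.png",im)
for r in silhouettes("wrist","isolator")[:2]:
    ys,xs=np.nonzero(r["pixels"]);print(r["p"],r["box"],xs.mean(),ys.mean())
```

```text
[0.5176897  0.29240743 0.18745268] [ 0.57  0.7   0.45  1.68 -0.38  2.37]
row cm/deg [-0.13  0.09 10.77] [-0.1 -0.1  0.2]
[[288. 223.]
 [288. 283.]
 [302. 167.]
 [274. 167.]
 [300. 160.]]
0.98 [265.4, 162.1, 50.2, 123.1] 287.900462333424 216.17079140603752
```

View pics/w1.png

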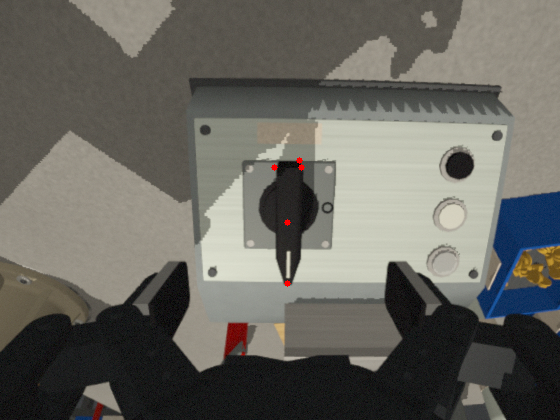

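The wrist view shows the handle at (288,220) with its nose down at (288,284). The predicted points lie on it within about 4 px, or 1–2 mm. I'll descend and grip.

>>> {"name": "send_rows", "arguments": {"series": [0, 0, 3.5, 0, 0, 0, 1, 0, 0, 7, 0, 0, 0, 1, 0, 0, 9, 0, 0, 0, 1, 0, 0, 10.5, 0, 0, 0, 1, 0, 0, 10.5, 0, 0, 0, 1, 0, 0, 10.5, 0, 0, 0, 0, 0, 0, 10.5, 0, 0, 0, 0, 0, 0, 10.5, 0, 0, 0, 0, 0, 0, 10.5, 0, 0, 0, 0, 0, 0, 10.5, 0, 0, 0, 0], "newtons": 60}}

```text
clock: 3.0
tcp_pos: [0.5093, 0.2425, 0.0995]
orientation: [0.167, 0.735, 0.627, -0.196]
wrist_force: [-0.4, -1.1, -0.1]
finger_gap: 0.0255
```

>>> {"name": "send_rows", "arguments": {"series": [0, 0, 0, 0, 0, 0, 0, 0, 0, 0, 0, 0, 0, 0, 0, 0, 0, 0, 0, 0, 0, 0, 0, 0, 0, 0, 0, 0]}}

```text
clock: 3.33
tcp_pos: [0.5103, 0.2424, 0.0995]
orientation: [0.167, 0.736, 0.627, -0.195]
wrist_force: [4.9, 2.6, 4.8]
finger_gap: 0.0171
```

Gripped, with a gap of about 17 mm. Now the quarter turn.

>>> {"name": "send_rows", "arguments": {"series": [0, 0, 0, 0, 0, -7, 0, 0, 0, 0, 0, 0, -14, 0, 0, 0, 0, 0, 0, -21, 0, 0, 0, 0, 0, 0, -28, 0, 0, 0, 0, 0, 0, -35, 0, 0, 0, 0, 0, 0, -42, 0, 0, 0, 0, 0, 0, -49, 0, 0, 0, 0, 0, 0, -56, 0, 0, 0, 0, 0, 0, -63, 0, 0, 0, 0, 0, 0, -70, 0]}}

```text
clock: 4.17
tcp_pos: [0.5091, 0.2419, 0.0999]
orientation: [0.024, 0.24, 0.936, -0.257]
wrist_force: [1.4, 0.4, 8.4]
finger_gap: 0.0167
```

>>> {"name": "send_rows", "arguments": {"series": [0, 0, 0, 0, 0, -6, 0, 0, 0, 0, 0, 0, -12, 0, 0, 0, 0, 0, 0, -17, 0, 0, 0, 0, 0, 0, -20, 0, 0, 0, 0, 0, 0, -20, 0, 0, 0, 0, 0, 0, -20, 0]}}

```text
clock: 4.67
tcp_pos: [0.509, 0.2416, 0.1]
orientation: [-0.021, 0.077, 0.963, -0.257]
wrist_force: [0.2, 0.3, 8.3]
finger_gap: 0.0166
```

Run:
```python
from h import *
s=get_state();T=rot(s["orientation"]);print(s["joint_pos"].round(2),"turned",np.degrees((RA.inv()*T).as_rotvec()).round(1),s["wrist_force"].round(1),s["ft_torque"].round(2))
```

```text
[ 0.51  0.66  0.15  1.41 -0.4   0.74] turned [ -0.2   0.  -90.1] [0.2 0.3 8.3] [-0.08  0.03 -0.46]
```

>>> {"name": "send_rows", "arguments": {"series": [0, 0, 0, 0, 0, 0, 1, 0, 0, 0, 0, 0, 0, 1, 0, 0, 0, 0, 0, 0, 1, 0, 0, 0, 0, 0, 0, 1, 0, 0, -2, 0, 0, 0, 1, 0, 0, -5, 0, 0, 0, 1, 0, 0, -9, 0, 0, 0, 1, 0, 0, -12, 0, 0, 0, 1, 0, 0, -12, 0, 0, 0, 1]}}

```text
clock: 5.42
tcp_pos: [0.5199, 0.3039, 0.2078]
orientation: [-0.018, 0.076, 0.964, -0.255]
wrist_force: [-0.9, -0.6, 0.2]
finger_gap: 0.0853
```

Run:
```python
from h import *
s=get_state();print(s["tcp_pos"],s["finger_gap"],s["wrist_force"].round(1))
im=read_camera("wrist");cv2.imwrite("pics/w2.png",im)
RB=frame(np.array([0,1,0.]),np.array([0,0,-1.]))
go([.50,-.03,.26],RB)
```

```text
[0.51985479 0.30392116 0.20779394] 0.0853486952610742 [-0.9 -0.6  0.2]
row cm/deg [ -3.3  -31.54  11.67] [-24.4  21.1  79. ]
```

View pics/w2.png

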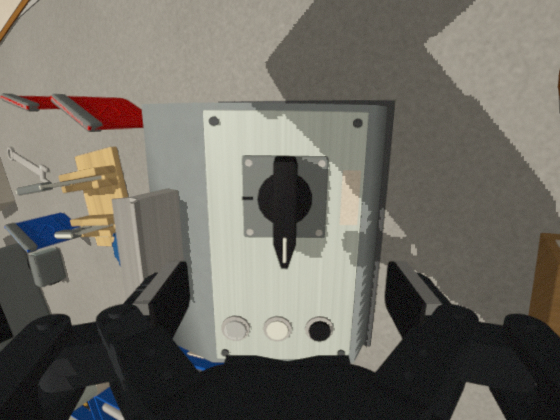

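The handle is at OFF: its nose at (285,265) points at the lamps, the console's left. Now to the rack, rising first.

Run:
```python
from h import *
RB=frame(np.array([0,1,0.]),np.array([0,0,-1.]))
T=rot(get_state()["orientation"]);
go([.52,.27,.29],RB);go([.471,-.1825,.29],RB);go([.471,-.1825,.23],RB)
```

```text
row cm/deg [-0.59 -7.01 -5.77] [-24.4  21.1  79. ]
row cm/deg [ -2.83 -46.51  16.74] [-24.4  21.1  79. ]
row cm/deg [ -2.82 -43.54  21.96] [-24.4  21.1  79. ]
```

>>> {"name": "send_rows", "arguments": {"series": [-0.6, -7, -5.8, -4, 3.5, 13, 1, -0.6, -7, -5.8, -4, 3.5, 13, 1, -2.8, -46.5, 16.7, -24.4, 21, 79, 1, -2.8, -46.5, 16.7, -24.4, 21, 79, 1, -2.8, -46.5, 16.7, -24.4, 21, 79, 1, -2.8, -46.5, 16.7, -24.4, 21, 79, 1, -2.8, -46.5, 16.7, -24.4, 21, 79, 1, -2.8, -46.5, 16.7, -24.4, 21, 79, 1, -2.8, -46.5, 16.7, -24.4, 21, 79, 1, -2.8, -46.5, 16.7, -24.4, 21, 79, 1]}}

```text
clock: 6.3
tcp_pos: [0.4813, -0.062, 0.286]
orientation: [-0.004, 0.625, 0.779, -0.048]
wrist_force: [1.9, -0.2, -0.2]
finger_gap: 0.0855
```

Run:
```python
from h import *
s=get_state();print(s["tcp_pos"],s["joint_pos"].round(2))
RB=frame(np.array([0,1,0.]),np.array([0,0,-1.]))
go([.471,-.1825,.23],RB)
```

```text
[ 0.48129071 -0.06202941  0.28602035] [-0.24  0.18 -0.    1.44 -0.08  1.11]
row cm/deg [-11.22  -3.13   6.48] [-4.2  3.5 12.5]
```

>>> {"name": "send_rows", "arguments": {"series": [-11.2, -3.1, 6.5, -4.2, 3.5, 12.5, 1, -11.2, -3.1, 6.5, -4.2, 3.5, 12.5, 1, -11.2, -3.1, 6.5, -4.2, 3.5, 12.5, 1, -11.2, -3.1, 6.5, -4.2, 3.5, 12.5, 1, -11.2, -3.1, 6.5, -4.2, 3.5, 12.5, 1, -11.2, -3.1, 6.5, -4.2, 3.5, 12.5, 0.7]}}

```text
clock: 6.8
tcp_pos: [0.4723, -0.1803, 0.23]
orientation: [-0.001, 0.705, 0.709, -0.001]
wrist_force: [-0.3, 0.4, 0.2]
finger_gap: 0.0753
```

Run:
```python
from h import *
s=get_state();w=camera_info("wrist");im=read_camera("wrist")
print(s["tcp_pos"],s["joint_pos"].round(2),s["qvel"].max())
for l in("warning_center","marker_center"):
  for r in silhouettes("wrist",l)[:3]:
    ys,xs=np.nonzero(r["pixels"]);print(l,r["p"],r["box"],xs.mean(),ys.mean())
P=[[.471+a,-.1825+b,.122] for a in(-.006,.006) for b in(-.045,.045)]
print(proj(w,P).round(0))
for q in proj(w,P): cv2.circle(im,tuple(map(int,q)),2,(0,0,255),-1)
cv2.imwrite("pics/w3.png",im)
```

```text
[ 0.47231735 -0.1803032   0.23004627] [-0.52  0.18 -0.13  1.26 -0.    1.04] 0.042563575529393764
warning_center 0.92 [274.8, 147.3, 16.9, 117.1] 284.68975386376644 206.85575271894677
warning_center 0.82 [136.0, 0.0, 97.3, 85.2] 181.74979608482872 38.715334420880914
warning_center 0.76 [331.2, 270.0, 58.3, 98.1] 359.2138263665595 325.76077170418006
marker_center 0.71 [359.4, 160.6, 26.3, 72.4] 371.87046263345195 194.96156583629894
marker_center 0.39 [251.1, 327.7, 34.3, 31.4] 266.6311300639659 346.14285714285717
[[278. 264.]
 [278. 153.]
 [293. 264.]
 [294. 153.]]
```

View pics/w3.png

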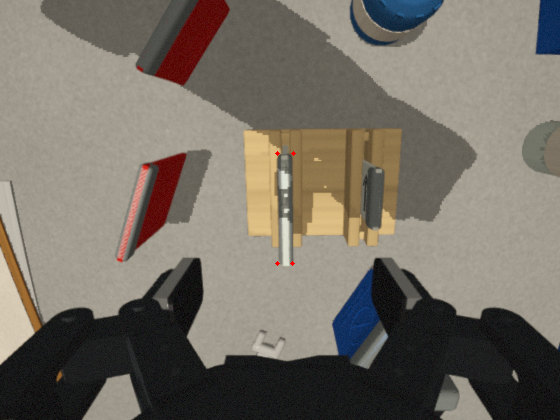

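The wrist view shows the wide white plate in the left slot (rail x 278–293, y 150–266), matching the prediction. The marker is in the right slot at (373,195). I'll descend and grip.

>>> {"name": "send_rows", "arguments": {"series": [-0.2, -0.1, 4, 0, 0, 0, 0.7, -0.2, -0.1, 8, 0, 0, 0, 0.7, -0.2, -0.1, 11.5, 0, 0, 0, 0.7, -0.2, -0.1, 13.5, 0, 0, 0, 0.7, -0.2, -0.1, 13.5, 0, 0, 0, 0.7, -0.2, -0.1, 13.5, 0, 0, 0, 0, -0.2, -0.1, 13.5, 0, 0, 0, 0, -0.2, -0.1, 13.5, 0, 0, 0, 0, -0.2, -0.1, 13.5, 0, 0, 0, 0, -0.2, -0.1, 13.5, 0, 0, 0, 0], "newtons": 40}}

```text
clock: 7.78
tcp_pos: [0.473, -0.1834, 0.0982]
orientation: [0.002, 0.705, 0.709, -0.001]
wrist_force: [-2.9, -0.2, 8.0]
finger_gap: 0.0113
```

>>> {"name": "send_rows", "arguments": {"series": [0, 0, 0, 0, 0, 0, 0, 0, 0, 0, 0, 0, 0, 0, 0, 0, 0, 0, 0, 0, 0, 0, 0, 0, 0, 0, 0, 0], "newtons": 60}}

```text
clock: 8.12
tcp_pos: [0.473, -0.1835, 0.0983]
orientation: [0.002, 0.705, 0.709, -0.001]
wrist_force: [-2.3, 0.2, 7.1]
finger_gap: 0.0111
```

>>> {"name": "send_rows", "arguments": {"series": [0, 0, -1, 0, 0, 0, 0, 0, 0, -3, 0, 0, 0, 0, 0, 0, -6, 0, 0, 0, 0, 0, 0, -10, 0, 0, 0, 0, 0, 0, -14, 0, 0, 0, 0, 0, 0, -18, 0, 0, 0, 0, 0, 0, -20, 0, 0, 0, 0, 0, 0, -20, 0, 0, 0, 0, 0, 0, -20, 0, 0, 0, 0]}}

```text
clock: 8.87
tcp_pos: [0.4732, -0.1828, 0.2982]
orientation: [0.002, 0.705, 0.709, -0.001]
wrist_force: [0.6, -0.9, -2.5]
finger_gap: 0.0107
```

```bash
cat >> h.py <<'E'
RP=frame(np.array([-cx[1]*-1,cx[0]*-1*1,0])*1.0 if 0 else -np.cross([0,0,1],cx),np.array([0,0,-1.]))
E
python3 - <<'E'
from h import *
s=get_state();print(s["tcp_pos"],s["finger_gap"],s["wrist_force"].round(1),RP.as_matrix().round(2))
im=read_camera("side");ci=camera_info("side")
for r in silhouettes("side","warning_center")[:4]: print(r["p"],np.round(r["box"]))
T=rot(s["orientation"])
C=[s["tcp_pos"]+T.apply([a*.045,0,b]) for a in(-1,1) for b in(-.024,.086)]
print(proj(ci,C).round(1))
go([.5369,.1223,.31],RP)
E
```

```text
[ 0.47321998 -0.18284294  0.29824402] 0.010689311141229691 [ 0.6 -0.9 -2.5] [[-0.99  0.16  0.  ]
 [ 0.16  0.99  0.  ]
 [ 0.    0.   -1.  ]]
0.97 [367. 249.  13.  43.]
0.95 [276. 266.  21.  48.]
0.81 [304. 193.  26.  38.]
0.75 [251. 230.  13.  44.]
[[330.9 199.8]
 [329.  230.4]
 [303.7 184.7]
 [303.2 215.1]]
row cm/deg [30.4   6.68 -1.53] [ -0.2  -0.  -80.4]
```

The plate is held: the side box (304–330, 193–231) matches the prediction. Carrying it to above the pocket.

>>> {"name": "send_rows", "arguments": {"series": [2.5, 0.5, -1.5, 0, 0, -7, 0, 5, 1, -1.5, 0, 0, -14, 0, 8, 2, -1.5, 0, 0, -21, 0, 11, 2.5, -1.5, 0, 0, -28, 0, 14, 3, -1.5, 0, 0, -35, 0, 17, 4, -1.5, 0, 0, -42, 0, 20, 4.5, -1.5, 0, 0, -49, 0, 23, 5, -1.5, 0, 0, -56, 0, 26, 6, -1.5, 0, 0, -63, 0, 29, 6.5, -1.5, 0, 0, -70, 0]}}

```text
clock: 9.8
tcp_pos: [0.5353, 0.1095, 0.3081]
orientation: [-0.002, 0.168, 0.986, -0.002]
wrist_force: [0.6, -0.2, 0.2]
finger_gap: 0.0107
```

Run:
```python
from h import *
go([.5369,.1223,.29],RP)
```

```text
row cm/deg [0.27 1.27 1.81] [ -0.2  -0.2 -10. ]
```

>>> {"name": "send_rows", "arguments": {"series": [0.3, 1.3, 1, 0, 0, -7, 0, 0.3, 1.3, 1.8, 0, 0, -10, 0, 0.3, 1.3, 1.8, 0, 0, -10, 0, 0.3, 1.3, 1.8, 0, 0, -10, 0, 0.3, 1.3, 1.8, 0, 0, -10, 0]}}

```text
clock: 10.22
tcp_pos: [0.5368, 0.1208, 0.2917]
orientation: [-0.001, 0.085, 0.996, -0.001]
wrist_force: [-0.3, -0.5, -0.9]
finger_gap: 0.0111
```

Run:
```python
from h import *
s=get_state();print(s["tcp_pos"]);go([.5369,.1223,.29],RP)
w=camera_info("wrist");a=read_camera("wrist");b=read_camera("side");ci=camera_info("side")
T=rot(s["orientation"]);p=[.5472,.1859,CYAW]
L=W(p,np.array([[.065+u,v,.174] for u,v in((-.012,-.049),(.012,-.049),(.012,.049),(-.012,.049))]))
F=W(p,np.array([[.065+u,v,.163] for u,v in((-.0045,-.049),(.0045,-.049),(.0045,.049),(-.0045,.049))]))
Q=[s["tcp_pos"]+T.apply([i*.045,0,.086]) for i in(-1,1)]
def dr(im,ci,u,v,f,hw,hh):
    k=cv2.resize(im,None,fx=f,fy=f,interpolation=cv2.INTER_CUBIC)
    for X,c in((L,(0,0,255)),(F,(0,200,255)),(Q,(0,255,0))): cv2.polylines(k,[(proj(ci,X)*f+f/2).astype(int)],True,c,1)
    k=k[max(0,int(f*v-hh)):int(f*v+hh),max(0,int(f*u-hw)):int(f*u+hw)];return cv2.copyMakeBorder(k,0,2*hh-k.shape[0],0,2*hw-k.shape[1],0)
u,v=proj(ci,L).mean(0);uw,vw=proj(w,L).mean(0);print(uw,vw)
cv2.imwrite("pics/pk.png",np.hstack([dr(b,ci,u,v-10,5,200,290),dr(a,w,280,210,1.42,198,290)]))
```

```text
[0.53677748 0.12078814 0.29166791]
row cm/deg [0.01 0.15 0.17] [-0.2 -0.1 -0.5]
288.0444588069322 202.3300687781341
```

View pics/pk.png

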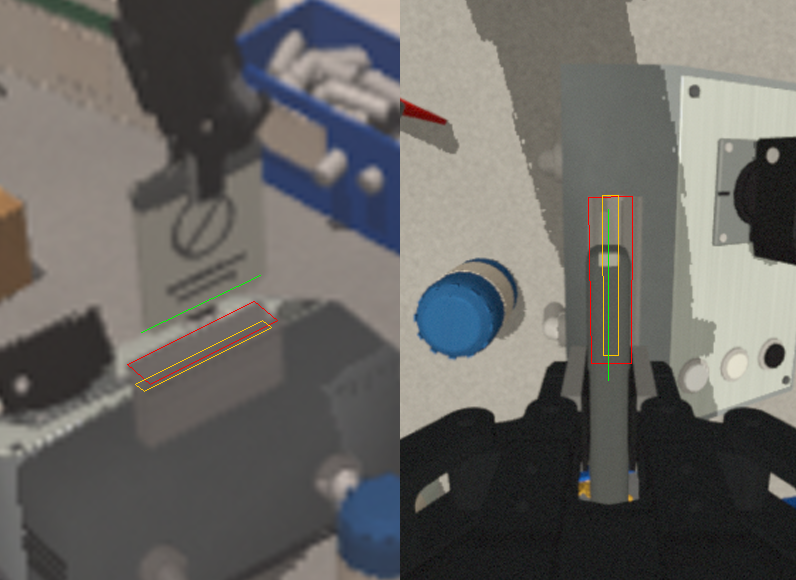

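The side view shows the plate (barred ring, upright) just above the pocket. In the wrist view the pocket's visible end at about (617,200) looks a few mm towards the console's front compared with my red outline, so I'm zooming in.

Run:
```python
from h import *
w=camera_info("wrist");a=read_camera("wrist");b=cv2.imread("pics/w2.png");cv2.imwrite("pics/w4.png",a)
A=cv2.resize(a[130:205,250:325],None,fx=6,fy=7,interpolation=cv2.INTER_CUBIC)
B=cv2.resize(b[185:260,110:165],None,fx=6,fy=7,interpolation=cv2.INTER_CUBIC)
cv2.imwrite("pics/z.png",np.hstack([A,B]))
```

```text
(no output)
```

View pics/z.png

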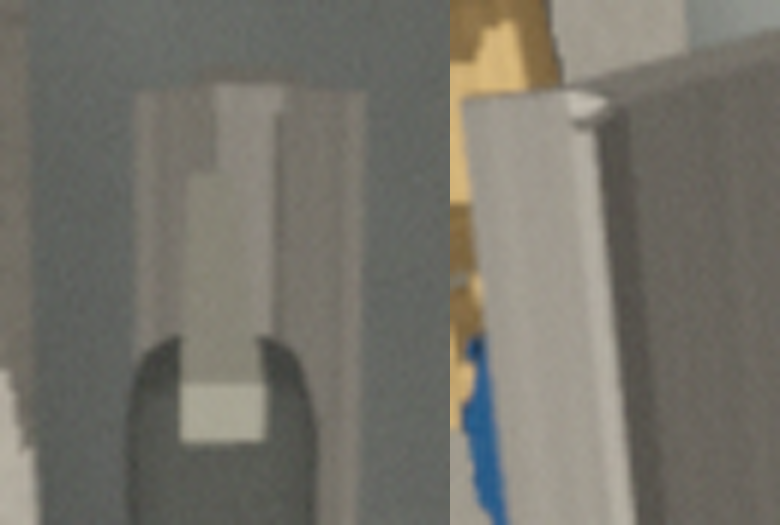

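Run:
```python
from h import *
p=np.array([.5472,.1859,CYAW]);inv=lambda X:R.from_euler('z',-p[2]).apply(X-[p[0],p[1],0])-[.065,0,0]
w=camera_info("wrist")
for z in(.174,.168): print("w4 L,R,mid(c-frame rel pocket)",z,(inv(onz(w,[[272.5,143.5],[310.5,143.5],[291.4,143.5]],z))*1e3).round(1).tolist())
s=get_state();T=rot(s["orientation"])
r=T.inv().apply(w["xyz"]-s["tcp_pos"]);rr=T.inv()*rot(w["attitude"])
T2=rot(np.array([-.018,.076,.964,-.255]));w2=dict(w);w2["xyz"]=np.array([.51985,.30392,.20779])+T2.apply(r);q=(T2*rr).as_quat();w2["attitude"]=np.r_[q[3],q[:3]]
print("w2",(inv(onz(w2,[[112.8,198.9],[129.5,198.3],[136.5,200]],.174))*1e3).round(1).tolist())
print("tcp rel",(inv(s["tcp_pos"])*1e3).round(1), s["wrist_force"].round(1))
```

```text
w4 L,R,mid(c-frame rel pocket) 0.174 [[11.8, -48.4, 174.0], [-17.7, -48.2, 174.0], [-2.8, -48.3, 174.0]]
w4 L,R,mid(c-frame rel pocket) 0.168 [[12.1, -47.9, 168.0], [-18.1, -47.8, 168.0], [-2.9, -47.8, 168.0]]
w2 [[8.7, -49.1, 174.0], [-14.4, -52.4, 174.0], [-23.1, -52.1, 174.0]]
tcp rel [  1.    0.9 292.7] [ 0.4 -1.1 -1.2]
```

Both wrist views agree that the pocket centre is 2.8 mm nearer the console's front than my model and centred in y. I'll shift +0.4 cm along tool y, then descend in stages.

>>> {"name": "send_rows", "arguments": {"series": [0, 0.4, 0, 0, 0, -0.5, 0, 0, 0.4, 0, 0, 0, -0.5, 0, 0, 0.4, 1.5, 0, 0, -0.5, 0, 0, 0.4, 2.5, 0, 0, -0.5, 0, 0, 0.4, 3.3, 0, 0, -0.5, 0, 0, 0.4, 4, 0, 0, -0.5, 0, 0, 0.4, 4.6, 0, 0, -0.5, 0, 0, 0.4, 5.2, 0, 0, -0.5, 0, 0, 0.4, 5.2, 0, 0, -0.5, 0]}}

```text
clock: 11.12
tcp_pos: [0.5372, 0.125, 0.239]
orientation: [-0.001, 0.08, 0.997, -0.001]
wrist_force: [-0.1, -0.7, -1.3]
finger_gap: 0.0109
```

Run:
```python
from h import *
p=np.array([.5472,.1859,CYAW]);inv=lambda X:R.from_euler('z',-p[2]).apply(X-[p[0],p[1],0])-[.065,0,0]
s=get_state();print((inv(s["tcp_pos"])*1e3).round(1),s["wrist_force"].round(1),s["ft_torque"].round(2))
```

```text
[ -3.3   0.  239. ] [-0.1 -0.7 -1.3] [0.01 0.03 0.01]
```

No contact force with the plate in the throat. Continuing down.

>>> {"name": "send_rows", "arguments": {"series": [0, 0, 0.8, 0, 0, 0, 0, 0, 0, 1.5, 0, 0, 0, 0, 0, 0, 2.1, 0, 0, 0, 0, 0, 0, 2.5, 0, 0, 0, 0, 0, 0, 2.8, 0, 0, 0, 0, 0, 0, 3, 0, 0, 0, 0, 0, 0, 3, 0, 0, 0, 0]}}

```text
clock: 11.7
tcp_pos: [0.5377, 0.125, 0.2099]
orientation: [-0.001, 0.08, 0.997, -0.001]
wrist_force: [0.4, -0.1, -1.7]
finger_gap: 0.0106
```

Not yet touching the floor, so I'll ease down until contact.

>>> {"name": "send_rows", "arguments": {"series": [0, 0, 0.1, 0, 0, 0, 0, 0, 0, 0.2, 0, 0, 0, 0, 0, 0, 0.3, 0, 0, 0, 0, 0, 0, 0.3, 0, 0, 0, 0]}}

```text
clock: 12.03
tcp_pos: [0.5381, 0.1252, 0.2094]
orientation: [0.001, 0.08, 0.997, -0.001]
wrist_force: [-3.0, -0.1, 8.4]
finger_gap: 0.0108
```

Seated: contact at TCP z=0.2094, predicted 0.209. Release and retreat straight up.

>>> {"name": "send_rows", "arguments": {"series": [0, 0, -0.1, 0, 0, 0, 0.5, 0, 0, -0.1, 0, 0, 0, 0.5, 0, 0, -0.1, 0, 0, 0, 0.5, 0, 0, -0.1, 0, 0, 0, 0.5, 0, 0, -1.5, 0, 0, 0, 0.5, 0, 0, -4, 0, 0, 0, 0.5, 0, 0, -8, 0, 0, 0, 0.5, 0, 0, -12, 0, 0, 0, 0.5, 0, 0, -14, 0, 0, 0, 0.5, 0, 0, -14, 0, 0, 0, 0.5]}}

```text
clock: 12.87
tcp_pos: [0.5398, 0.1255, 0.3528]
orientation: [0.004, 0.08, 0.997, -0.0]
wrist_force: [-0.9, -0.5, 1.2]
finger_gap: 0.0426
```

>>> {"name": "send_rows", "arguments": {"series": [14, 0, -1, 0, 0, 0, 0.5, 14, 0, -1, 0, 0, 0, 0.5, 14, 0, -1, 0, 0, 0, 0.5, 14, 0, -1, 0, 0, 0, 0.5, 14, 0, -1, 0, 0, 0, 0.5, 14, 0, -1, 0, 0, 0, 0.5]}}

```text
clock: 13.37
tcp_pos: [0.3994, 0.1478, 0.3574]
orientation: [0.0, 0.079, 0.997, -0.001]
wrist_force: [0.3, -0.1, -0.2]
finger_gap: 0.043
```

Run:
```python
from h import *
s=get_state();print(s["tcp_pos"],s["clock"],s["wrist_force"].round(1))
a=read_camera("top");b=read_camera("side");ci=camera_info("side")
p=[.5472+.0028*.16,.1859+.0028*.987,CYAW]
for r in silhouettes("side","warning_center")[:4]: print(r["p"],np.round(r["box"]))
P=W(p,np.array([[.065,v,z] for v in(-.045,.045) for z in(.123+.110,.174)]));print("expected",proj(ci,P).round(1))
A=cv2.resize(a[165:275,185:365],None,fx=3,fy=3,interpolation=cv2.INTER_CUBIC)
B=cv2.resize(b[150:300,190:360],None,fx=3,fy=3,interpolation=cv2.INTER_CUBIC)
A=cv2.resize(A,None,fx=.55,fy=.55);o=np.zeros((450,510+A.shape[1],3),np.uint8);o[:,:510]=B;o[:A.shape[0],510:]=A
cv2.imwrite("pics/end.png",o[:,:800])
```

```text
[0.39941597 0.14778653 0.35741964] 13.3667 [ 0.3 -0.1 -0.2]
0.95 [364. 249.  14.  44.]
0.89 [239. 154.  25.  29.]
expected [[239.2 165.4]
 [240.4 180.4]
 [263.1 153.8]
 [263.8 168.8]]
```

View pics/end.png

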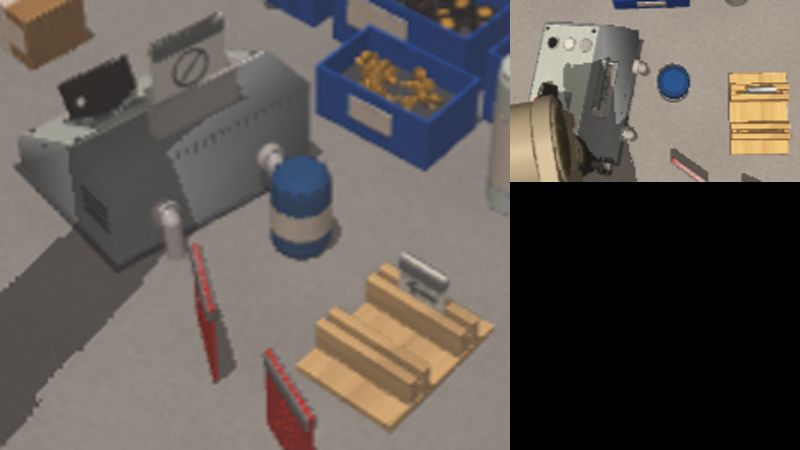

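The plate stands home and upright in the pocket. Its top corners, at rows 154–165, match the expected 153.8 and 165.4. The handle is across at OFF, and the marker and the other things are where they were. Handing in.

```bash
python3 -c "
from workcell import *
print(hand_in())"
```

```text
the job is handed in; nothing more can be done
None
```

The job is done and handed in at about 13.5 s on the clock. I first turned the isolator a quarter turn anticlockwise to OFF. Then I took the white warning plate from the rack and slid it into the console's pocket, and let go of both.

**Isolator:** the tool turned 90.1°. After release, the wrist picture showed the nose pointing to the console's left.

**Plate:** it met the pocket floor at TCP z = 0.2094 m, against 0.209 predicted, with about 8 N. In the side view after release it stands upright, and its top edge is where a fully home plate should be.

**Surroundings:** the marker is still in its slot, and the other items in the final crops (red plates, oil filter) look unmoved. I did not re-measure the items outside those crops, such as the spanner, reader and tape roll. The arm is clear, and the wrist force at the end was about 0 N.

**One disagreement:** my first fit put the pocket 2.8 mm too far back. Two wrist views agreed on the error, and I corrected it before inserting the plate.

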